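# Hang the screw cup in the notch of the dismantling tub's rim

## Task

Pick up the small steel cup that has a hook and hang it by its hook over the near rim of the grey tub, cup outside, with the hook down in the one notch of the rail along that rim (sliding the hook lightly along the rail lets you feel where it drops in). Leave it hanging there upright, square to the wall, fully home and let go; do not force it against the tub, and leave everything else where it is.

Things in the scene. Friction and masses are not known exactly. Their poses are not given: they have to be found in the camera images.
- cup: Small open steel screw cup with a hook, 0.11 to 0.18 kg, standing on the table. Origin: centre of its underside; x points to its hooked side, z up. The cup is 44 (x) by 56 (y) mm, 45 mm high. On its +x side a strip 28 mm wide (y) rises and bends over to +x and down again: the hook. A black grip block stands on top of the hook.
- hook (a point): Top middle of the hook's slot, which rests on the rim; cup frame x 33.5, y 0, z 70 mm; axes as the cup's. The slot, open below, is 15 mm wide (cup x 26 to 41 mm); its far side is the lip, 4 mm thick, ending 22 mm below this point. The crosspiece over it is 6 mm thick. With the hook in the notch, the rail beside it reaches 12 mm above this point: keep fingertips 16 mm or more above it.
- grip (a point): Point to take the cup at, in its black grip block: cup frame x 33.5, y 0, z 110 mm, 40 mm above the hook point. The block is upright, 14 (x) by 24 (y) mm, centred here in x and y, from z = 76 to 130 mm of the cup. Take it across y from above.
- tub: Grey plastic tub, 220 (x) by 340 (y) mm, fixed. Origin: centre of its underside; z up; the near wall, facing the robot, is its -x side, 8 mm thick, topped by a white plastic rail 10 mm thick that covers it from z = 96 to 120 mm and at least from y = -100 to 100 mm. The other walls are 118 mm high. Rail and cup are spoiled if pressed together with more than 40 N.
- rim (a point): Middle of the near rim at the rail's top edge: tub frame x -106, y 0, z 120 mm; axes as the tub's. The rail has one square notch in its top edge, 34 mm wide (y), 12 mm deep. The rail is clamped fast, at a different place each time: the notch's middle lies anywhere from y = -30 to 30 mm of this point; it is not measured, only seen or felt.
- plain_cup: Steel cup of the same size as the hooked one but without hook and grip (45 mm high); not needed. Origin: centre of its underside.
- shell: Round green plastic housing with domed top, 140 mm across, 53 mm high, inside the tub; leave it. Origin: centre of its underside.
- jar: Closed glass jar, 66 mm across, 85 mm high. Origin: centre of its underside.
- paper_cup: Paper drinking cup, 76 mm across, 90 mm high. Origin: centre of its underside.
- meter: Orange and black hand multimeter lying flat, 75 by 150 mm, 35 mm high. Origin: centre of its underside.
- screwdriver: Screwdriver lying on the table. Origin: near its middle.
- tape: Roll of tape lying flat, 90 mm across, 24 mm high. Origin: centre of its underside.
- battery: Black tool battery, 75 by 110 mm, 56 mm high. Origin: centre of its underside.

How it is judged:
By the outcome, as a careful person would: the job done as asked, in the order asked, and still so for the second after the job is handed in, with the robot touching nothing.
It also fails if it takes over 67 s, if anything falls off the work surface, if the arm or the gripper's body presses on something with over 40 N, if the wrist force passes 120 N, or if a joint passes its speed limit or range.

## Robot

A 7-joint arm with a two-finger parallel gripper is mounted at the origin on the work surface. World frame = base frame: x ahead of the robot, y to its left, z up, the work surface at z = 0. Lengths are in mm, angles in rad, forces in N, time in s.
With the tool pointing down it reaches from about 425 to 875 mm from the base axis. Payload 8.4 kg.
Tool frame: the origin (TCP) lies at the very end of the fingers, on their centre line; the grasp point (between the pads) lies 19 mm behind it; z points along the fingers, y is the direction in which the jaws open and shut (so a half turn about z gives the same grasp; the last joint's range is limited). The gripper opens to 87 mm and grips with 3 to 60 N. Pads are 19 mm wide; open, the fingers measure 117 mm over their backs; the gripper's body (75 mm by 190 mm) begins 51 mm behind the grasp point.
Start: joints at [1.093, 0.333, 0.04, 1.465, -0.013, 1.343, -0.059], TCP at [240.35, -603.9, 222.546] pointing down, gripper open.
Joint ranges: [-2.58, 2.58], [-0.38, 2.09], [-1.3, 1.39], [0.25, 2.4], [-1.5, 4.64], [0.08, 2.09], [-2.65, 2.65]. Speed limits (rad/s): [2.22, 2.22, 2.79, 2.79, 3.14, 3.14, 3.14].

## Interface

Orientations are given as a rotation vector (axis times angle).
In Python, from bench import ctrl, hand, planner, imaging gives the robot as it stands. Calls block until the motion is done:
- ctrl.move_pose(position, orientation): joint-space move of the TCP to a pose.
- ctrl.move_l(position, rotation=None, speed=150, force_limit=None): straight line of the TCP; rotation=None keeps the orientation; speed is the mean speed in mm/s. With force_limit (N) it stops when the force on the tool has changed by that much, and returns True; else False.
- ctrl.move_joints(angles): joint-space move.
- hand.move_gripper(opening, squeeze=None): opening from 0.0 (shut) to 1.0 (fully open); squeeze is the grip in N (None keeps the last); returns when the fingers have stopped.
- ctrl.hold(seconds).
- planner.ik(position, orientation): joint angles nearest the present ones, or None.
- imaging.grab_frame(name): name is "scene" or "top" or "wrist"; returns a dict with "image" (480x640x3 uint8, red, green, blue), "depth" (480x640 float32, mm along the optical axis (not along the pixel's ray), 0 where there is no reading), "intrinsics" (3x3 intrinsics, pixels), "position" and "rotation" of the camera in the world. Camera axes: x right, y up, looking along -z (the intrinsics and any distortion apply to the point x, -y, -z); pixel columns grow to the right and rows downward; lengths in mm; the calibration is good to about 2 mm. A picture is of the moment at which its call begins.
A pose or a line that the arm cannot do raises ctrl.MotionError and nothing moves.
- ctrl.job_done(): hands the job in, once; it reports no verdict.
Readings, each from a call of its own:
- ctrl.read_clock(): time.
- ctrl.read_qpos(): joint angles.
- ctrl.read_qd(): joint speeds.
- ctrl.read_effort(): joint torques, N m.
- ctrl.read_position(): TCP position.
- ctrl.read_orientation(): TCP orientation.
- ctrl.read_ft_force(): force on the tool from outside, world axes, zero at the start.
- ctrl.read_wrist_torque(): the same for the moment, N m.
- ctrl.read_grip_width(): opening from 0.0 (shut) to 1.0 (fully open).
Only numpy, scipy, OpenCV 4.12 (cv2) and the standard library are available. Lean on these libraries where they do the work, as an engineer would, in place of code of your own. Each camera call takes 0.05 s, during which the arm holds its last target.

## Working session

There is one attempt and no reset: what is moved stays moved. The work goes in short steps, each a Python script; the robot and the scene stay as the last script left them, time stands still between calls to the robot, and variables do not carry over. Pictures are saved under pics/ and viewed, and the job is handed in when it is done.

```bash
mkdir -p pics; ls; cat > h.py <<'E'
import numpy as np, cv2, pickle
from bench import ctrl, hand, planner, imaging
def grab(n,tag):
    f=imaging.grab_frame(n); pickle.dump(f,open(f'pics/{tag}.pkl','wb'))
    cv2.imwrite(f'pics/{tag}.png',f['image'][:,:,::-1]); return f
def load(tag): return pickle.load(open(f'pics/{tag}.pkl','rb'))
def R(f):
    r=np.array(f['rotation'],float)
    return r if r.shape==(3,3) else cv2.Rodrigues(r)[0]
def ray(f,u,v):
    K=np.array(f['intrinsics']); d=np.array([(u-K[0,2])/K[0,0],-(v-K[1,2])/K[1,1],-1.])
    return np.array(f['position'],float),R(f)@d
def onz(f,u,v,z):
    p,d=ray(f,u,v); return p+d*(z-p[2])/d[2]
def dep(f,u,v):
    p,d=ray(f,u,v); return p+d*f['depth'][int(round(v)),int(round(u))]
def tri(f1,a,f2,b):
    p,d=ray(f1,*a);q,e=ray(f2,*b); A=np.stack([d,-e],1)
    s,t=np.linalg.lstsq(A,q-p,rcond=None)[0]; return (p+d*s+q+e*t)/2,np.linalg.norm(p+d*s-q-e*t)
def crop(tag,u0,v0,u1,v1,s,out):
    im=cv2.imread(f'pics/{tag}.png')[v0:v1,u0:u1]; cv2.imwrite(f'pics/{out}.png',cv2.resize(im,None,fx=s,fy=s,interpolation=cv2.INTER_CUBIC))
E
python3 - <<'E'
from h import *
for n in('scene','top','wrist'):
    f=grab(n,n+'0'); print(n,np.array(f['intrinsics']).tolist(),f['position'],f['rotation'],[k for k in f])
print(ctrl.read_clock(),ctrl.read_orientation())
E
```

```text
pics
scene [[455.8287003228914, 0.0, 319.72333153105296], [0.0, 455.8287003228914, 240.37799693111614], [0.0, 0.0, 1.0]] [1206.76086926  413.51013891  763.42188319] [0.53071211 0.8147181  1.89889986] ['image', 'depth', 'intrinsics', 'position', 'rotation']
top [[450.97034466917245, 0.0, 320.4726302030886], [0.0, 450.97034466917245, 234.4365791833133], [0.0, 0.0, 1.0]] [ 386.81052855   68.48326224 1323.64815087] [ 0.09244895 -0.09570969 -1.54345816] ['image', 'depth', 'intrinsics', 'position', 'rotation']
wrist [[410.0009894347054, 0.0, 315.510269189463], [0.0, 410.0009894347054, 234.2028108583567], [0.0, 0.0, 1.0]] [ 309.4153755  -575.55662894  383.81032286] [-0.24130535  0.16674733 -1.18456466] ['image', 'depth', 'intrinsics', 'position', 'rotation']
0.15 [-3.08429359e+00 -5.91235675e-01  4.85719671e-04]
```

View pics/scene0.png

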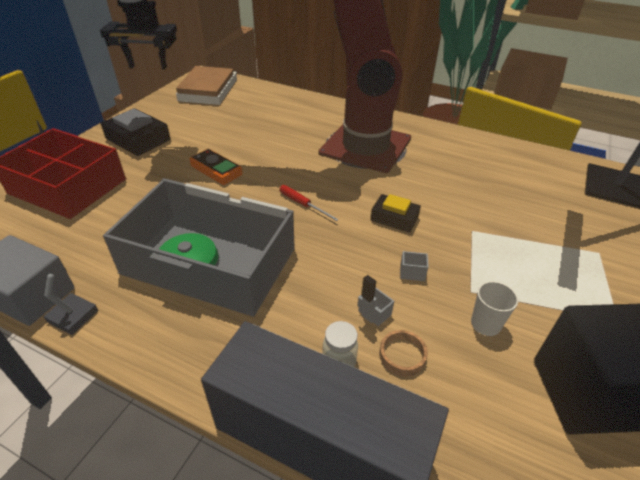

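View pics/top0.png

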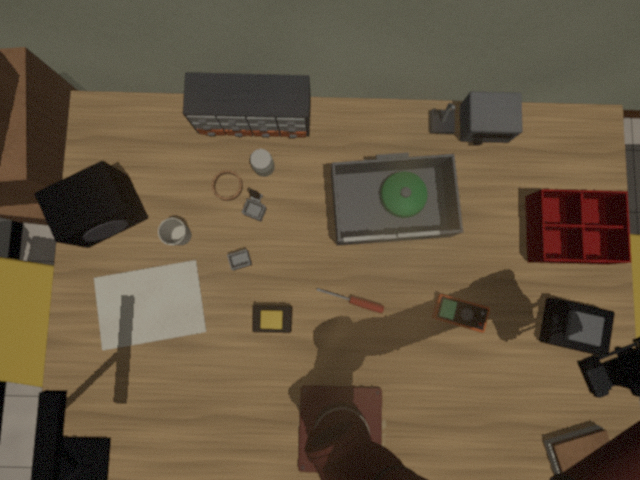

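View pics/wrist0.png

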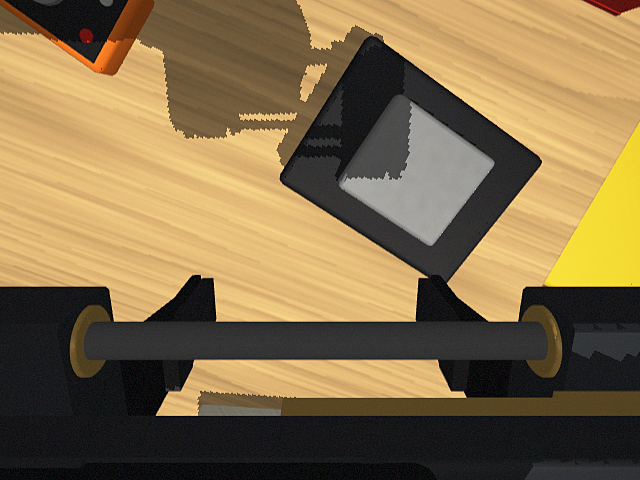

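The scene view shows the hooked cup at (375,300) with its black grip at (369,285), the plain cup at (413,265) and the tub at (200,240). In the top view these are at (254,207), (239,259) and (396,200).

```bash
python3 - <<'E'
from h import *
crop('top0',205,130,305,280,5,'t_cup'); crop('scene0',330,240,450,350,6,'s_cup')
crop('top0',320,145,470,255,5,'t_tub'); crop('scene0',100,170,310,310,3.8,'s_tub')
E
```

```text
(no output)
```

View pics/t_cup.png

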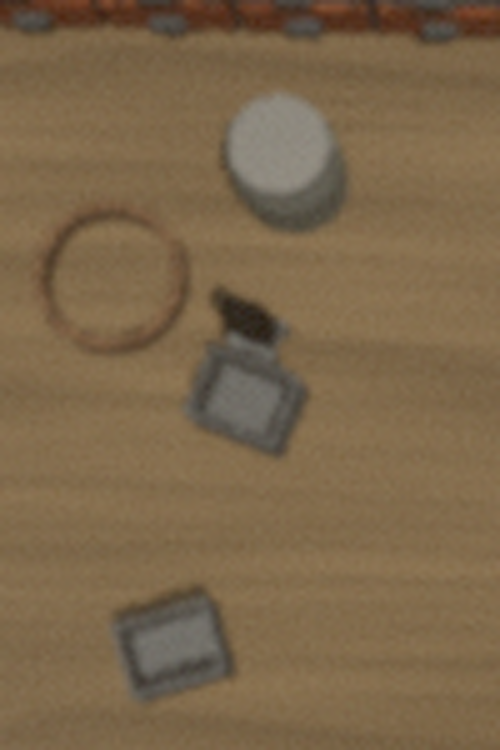

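View pics/s_cup.png

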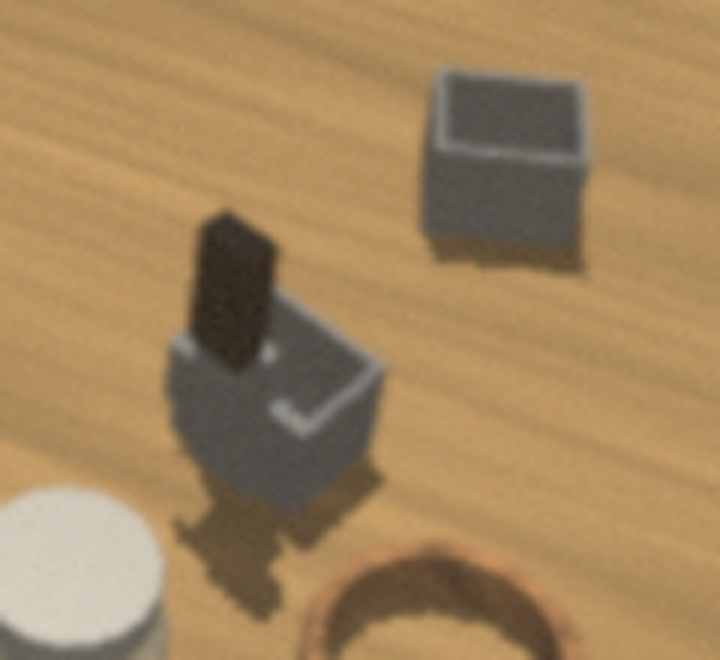

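View pics/t_tub.png

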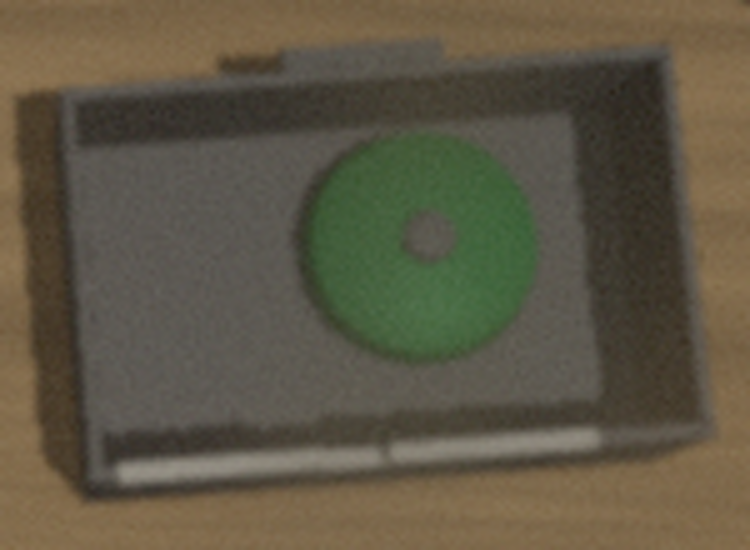

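View pics/s_tub.png

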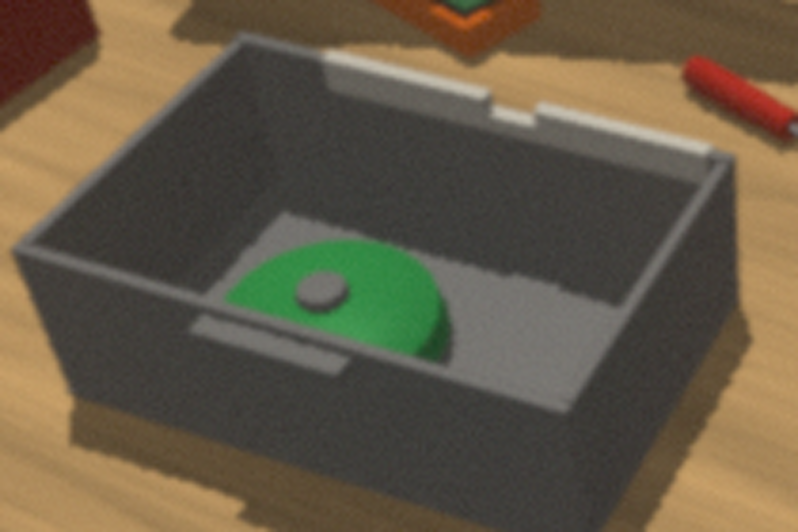

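```bash
python3 - <<'E'
from h import *
t=load('top0');s=load('scene0')
T=lambda u,v,o=(320,145):(u/5+o[0]-.4,v/5+o[1]-.4)
S=lambda u,v:(u/3.8+100-.4,v/3.8+170-.4)
for n,a,b in [('near+y',(88,488),(736,155)),('near-y',(712,435),(240,36)),('far+y',(60,92),(570,410)),('far-y',(668,45),(16,248)),
  ('rail+y',(115,478),(712,150)),('rail-y',(603,440),(326,54))]:
    print(n,*tri(t,T(*a),s,S(*b)),onz(t,*T(*a),118))
C=lambda u,v:(u/5+205-.4,v/5+130-.4)
Q=lambda u,v:(u/6+330-.4,v/6+240-.4)
print('notch scene', [onz(s,*S(u,v),120) for u,v in((490,97),(538,105))], [onz(s,*S(u,v),108) for u,v in((492,115),(536,124))])
print('notch top',onz(t,*T(385,452),120))
# grip top corners in scene
print('griptop scene z130',[onz(s,*Q(u,v),130) for u,v in((226,210),(277,250),(245,270),(200,230))])
print('grip top top z130',[onz(t,*C(u,v),130) for u,v in((216,290),(280,345),(232,330))])
print('cup rim scene',[onz(s,*Q(u,v),45) for u,v in((383,368),(305,435))])
print('cup rim top',[onz(t,*C(u,v),45) for u,v in((210,342),(308,380),(282,455),(185,412))])
print('tri', tri(t,C(308,380),s,Q(175,340)),tri(t,C(210,342),s,Q(305,437)),tri(t,C(185,412),s,Q(385,368)))
E
```

```text
near+y [513.28850028  21.63361084 113.96807429] 1.2087369206037455 [512.60078455  22.33227328 118.        ]
near-y [ 551.24832256 -316.26412302  113.12781022] 2.2755582923128492 [ 549.91802673 -313.72368425  118.        ]
far+y [731.162836    42.96770374 114.86270417] 1.870998627654948 [730.746532    42.21870319 118.        ]
far-y [ 766.5476469  -292.49489404  115.09579636] 1.3140085476009689 [ 766.09083913 -292.17656813  118.        ]
rail+y [518.55647203   7.81515561 116.50265834] 0.07665971089381779 [518.37584261   7.92478989 118.        ]
rail-y [ 545.47678194 -254.62707405  116.25898621] 1.5771038885470727 [ 545.69384205 -254.85092641  118.        ]
notch scene [array([ 539.15828002, -134.40713818,  120.        ]), array([ 532.55339511, -104.25818751,  120.        ])] [array([ 541.16805987, -133.29425989,  108.        ]), array([ 536.38470483, -104.62319968,  108.        ])]
notch top [ 535.92328157 -136.92588782  120.        ]
griptop scene z130 [array([635.39635702, 246.40933619, 130.        ]), array([643.96573028, 266.83658765, 130.        ]), array([656.19833085, 260.95885535, 130.        ]), array([647.01441329, 242.28057681, 130.        ])]
grip top top z130 [array([653.26728262, 267.03830991, 130.        ]), array([623.99341579, 231.28975815, 130.        ]), array([631.53558237, 257.45443383, 130.        ])]
cup rim scene [array([602.40625654, 298.39853688,  45.        ]), array([641.16177546, 284.74944462,  45.        ])]
cup rim top [array([641.59935273, 283.27556154,  45.        ]), array([620.83279618, 225.94597416,  45.        ]), array([576.85212317, 239.10978542,  45.        ]), array([600.37216326, 295.79072844,  45.        ])]
tri (array([620.80737424, 228.13031102,  41.59958513]), np.float64(3.75636914694666)) (array([641.53954739, 284.16555859,  44.09022895]), np.float64(1.5442347524201814)) (array([600.43642224, 297.44573287,  42.41594506]), np.float64(2.4842660408022836))
```

```bash
cat >> h.py <<'E'
def toolR(yaw): # tool x along yaw dir, z down
    c,s=np.cos(yaw),np.sin(yaw); return np.array([[c,s,0],[s,-c,0],[0,0,-1.]])
def rv(yaw): return cv2.Rodrigues(toolR(yaw))[0].ravel()
E
python3 - <<'E'
from h import *
w=load('wrist0'); Rt=cv2.Rodrigues(np.array([-3.08429359,-.591235675,4.8571e-4]))[0]
p=Rt.T@(np.array(w['position'])-np.array([240.35,-603.9,222.546])); print('cam in tool',p); print(Rt.T@R(w))
Rc=Rt.T@R(w); np.savez('cam.npz',p=p,R=Rc)
# place: TCP so that cam axis hits grip (642,251,100) with tool yaw -.33
for yaw,tgt,zt in((-.33,np.array([640,252,100]),330),(.106,np.array([536,-120,115]),330)):
    T=toolR(yaw); fwd=T@Rc@np.array([0,0,-1.]); off=T@p
    cam_z=zt+off[2]; cam=tgt-fwd*((tgt[2]-cam_z)/fwd[2])*-1 if 0 else tgt+fwd*((cam_z-tgt[2])/fwd[2])
    tcp=cam-off; print(tcp,planner.ik(tcp,rv(yaw)),planner.ik(tcp,rv(yaw+np.pi)))
print(planner.ik([642,251,91],rv(-.33)),planner.ik([642,251,91],rv(-.33+np.pi)),planner.ik([536,-120,141],rv(.106)),planner.ik([536,-120,141],rv(.106+np.pi)))
E
```

```text
cam in tool [  74.63649903   -0.98442395 -161.26989343]
[[-8.52060094e-04  9.62090800e-01  2.72728010e-01]
 [ 9.99999018e-01  5.16264430e-04  1.30300514e-03]
 [ 1.11280949e-03  2.72728852e-01 -9.62090295e-01]]
[673.83030086 238.81157053 330.        ] [ 0.08095238  0.57245799 -0.85333736  1.05278546  0.42300947  1.67778463
 -2.53852343] [ 0.07946366  0.5715404  -0.85008762  1.05288552  0.42106528  1.6772282
  0.60406512]
[ 568.00471338 -118.09719423  330.        ] [ 0.45675718  0.18168821 -0.38464646  1.44766765  0.06792293  1.5253575
 -1.39003739] [ 0.62377288  0.20455642 -0.58790796  1.43935516  0.11298892  1.53154737
  1.71789233]
[ 0.06674672  0.61073079 -0.72495867  1.47514329  0.41784381  1.2142388
 -2.61559288] [ 0.22276889  0.71990158 -0.99907593  1.46676126  0.61504403  1.29040585
  0.40751776] [ 0.47108412  0.214459   -0.37450119  1.7995714   0.08565037  1.14340614
 -1.39596422] [ 0.66329097  0.24310286 -0.59704143  1.79040777  0.14861116  1.15301276
  1.6961743 ]
```

```bash
cat >> h.py <<'E'
_c=np.load('cam.npz')
def look(tgt,yaw,zt):
    T=toolR(yaw); fwd=T@_c['R']@np.array([0,0,-1.]); off=T@_c['p']; tgt=np.array(tgt,float)
    cam=tgt-fwd*((tgt[2]-zt-off[2])/fwd[2]); return cam-off
E
python3 - <<'E'
from h import *
y=.106+np.pi
for i,(t,z) in enumerate((((536,-150,115),300),((536,-90,115),300))):
    ctrl.move_pose(look(t,y,z),rv(y)); grab('wrist',f'wt{i}')
y=-.35+np.pi
for i,(t,z) in enumerate((((645,240,110),310),((635,275,110),310))):
    ctrl.move_pose(look(t,y,z),rv(y)); grab('wrist',f'wc{i}')
print(ctrl.read_clock(),ctrl.read_ft_force())
a=[cv2.imread(f'pics/{n}.png') for n in('wt0','wt1','wc0','wc1')]
cv2.imwrite('pics/wall.png',cv2.resize(np.vstack([np.hstack(a[:2]),np.hstack(a[2:])]),(800,600),interpolation=cv2.INTER_AREA))
E
```

```text
4.25 [ 0.35517567 -0.52772325  0.68146785]
```

View pics/wall.png

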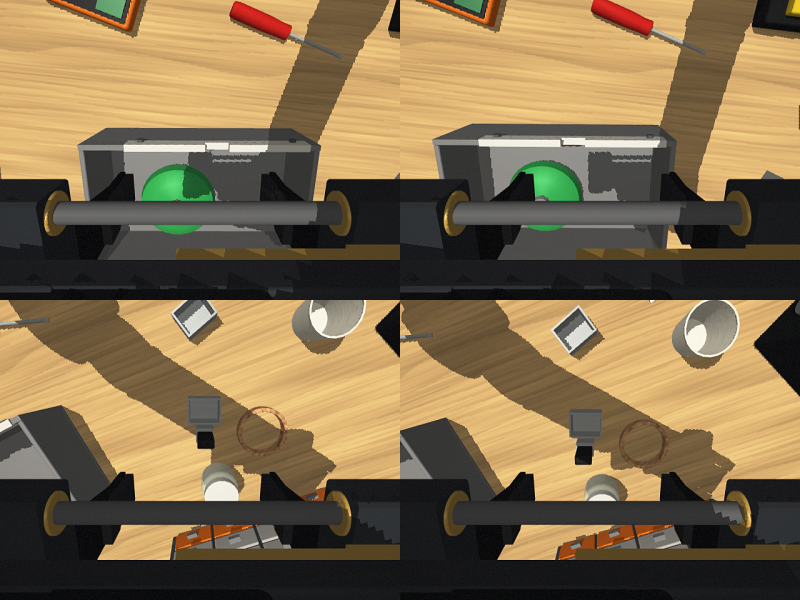

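The wrist views show the notch (wt0 about (347,235), wt1 about (277,225)), and the hooked cup with its black grip (wc0 about (328,223), wc1 about (293,247)).

```bash
python3 - <<'E'
from h import *
crop('wt0',310,215,390,255,10,'a0');crop('wt1',240,205,320,245,10,'a1')
crop('wc0',290,145,365,245,6,'b0');crop('wc1',255,165,330,265,6,'b1')
a=np.vstack([cv2.imread('pics/a0.png'),cv2.imread('pics/a1.png')]);cv2.imwrite('pics/a.png',a[:600*2,:]);print(a.shape)
b=np.hstack([cv2.imread('pics/b0.png')[:600],cv2.imread('pics/b1.png')[:600]])[:, :];cv2.imwrite('pics/b.png',b);print(b.shape)
E
```

```text
(800, 800, 3)
(600, 900, 3)
```

View pics/a0.png

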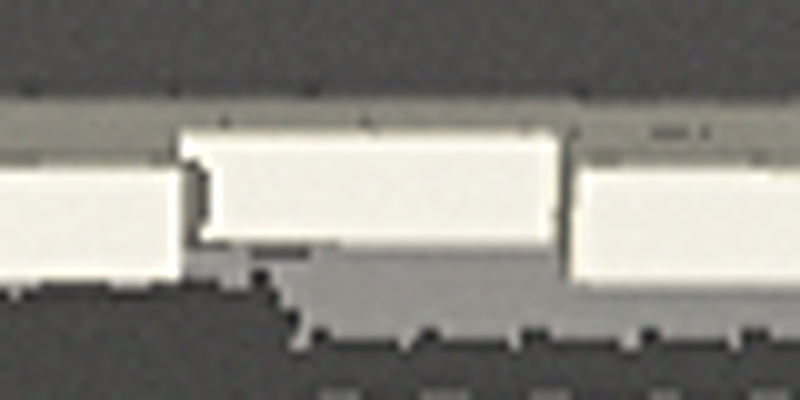

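View pics/a1.png

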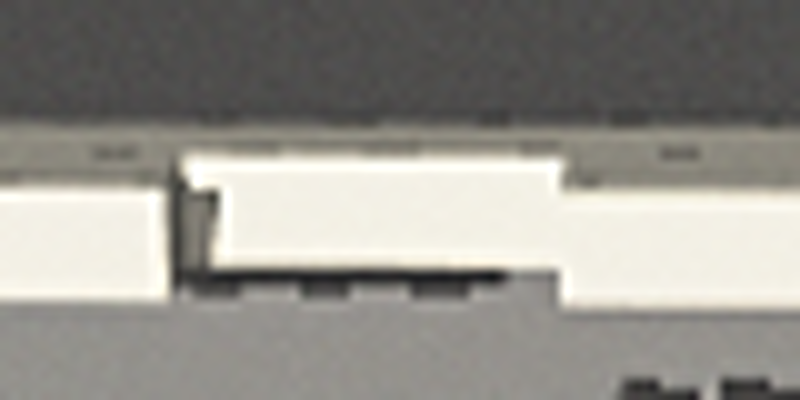

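View pics/b0.png

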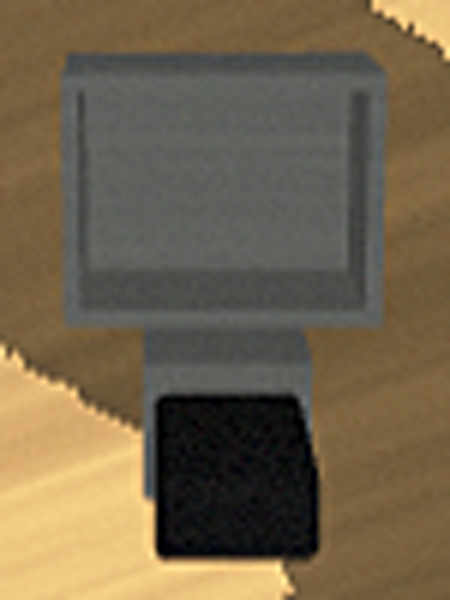

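View pics/b1.png

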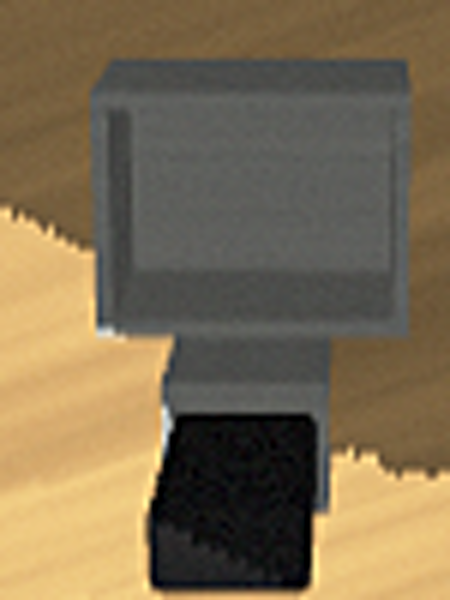

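```bash
python3 - <<'E'
from h import *
f=[load('wt0'),load('wt1')]
P=[]
for n,a,b in [('L near',(183,168),(170,187)),('L in',(183,282),(168,300)),('R near',(572,168),(562,192)),('R in',(570,285),(562,308))]:
    A=(a[0]/10+310-.45,a[1]/10+215-.45);B=(b[0]/10+240-.45,b[1]/10+205-.45)
    p,e=tri(f[0],A,f[1],B); print(n,p,e,onz(f[0],*A,120),onz(f[1],*B,120)); P.append((onz(f[0],*A,120)+onz(f[1],*B,120))/2)
print('notch centre',np.mean(P,0), 'width',np.linalg.norm(P[0]-P[2]),'thick',np.linalg.norm(P[0]-P[1]),np.linalg.norm(P[3]-P[2]))
g=[load('wc0'),load('wc1')]; P=[]
for n,a,b,z in [('-x-y',(63,85),(93,97),45),('-x+y',(385,75),(410,96),45),('+x+y',(383,327),(407,334),45),('+x-y',(68,327),(98,335),45),('g+x-y',(157,558),(150,588),130),('g+x+y',(318,557),(310,588),130)]:
    A=(a[0]/6+290-.42,a[1]/6+145-.42);B=(b[0]/6+255-.42,b[1]/6+165-.42)
    p,e=tri(g[0],A,g[1],B); print(n,p,e,onz(g[0],*A,z),onz(g[1],*B,z)); P.append((onz(g[0],*A,z)+onz(g[1],*B,z))/2)
P=np.array(P);c=P[:4].mean(0)
for i,j in((0,1),(3,2),(4,5)): d=P[j]-P[i]; print('yaw y',-np.arctan2(d[0],d[1]),np.linalg.norm(d))
for i,j in((0,3),(1,2)): d=P[j]-P[i]; print('yaw x',np.arctan2(d[1],d[0]),np.linalg.norm(d))
y=-.35;u=np.array([np.cos(y),np.sin(y),0])
print('centre',c,'grip from cup',c+33.5*u,'grip from block',P[4:].mean(0)-7*u)
# rail line yaw from wt0: detect white rail top edges
E
python3 - <<'E'
import sys; sys.path.insert(0,'.')
from h import *
import os
os.chdir('.')
t=.0
for n in('wt0','wt1'):
    f=load(n); g=f['image'].min(2); V,U=np.where(g>180)
    P=np.array([onz(f,u,v,120) for u,v in zip(U,V)])
    k=(abs(P[:,0]-536)<60)&(P[:,1]<40)&(P[:,1]>-290); P=P[k]
    d=np.polyfit(P[:,1],P[:,0],1); r=P[:,0]-np.polyval(d,P[:,1]);m=abs(r)<12
    d=np.polyfit(P[m,1],P[m,0],1); print(n,'rail yaw',-np.arctan(d[0]),P[m][:,1].min(),P[m][:,1].max(),np.polyval(d,-118),m.mean())
E
```

```text
L near [ 530.70621744 -138.51922632  118.59370479] 0.21731728211316273 [ 530.43519322 -138.60359657  120.        ] [ 530.21216973 -138.34710054  120.        ]
L in [ 539.87678384 -137.59710116  122.1188377 ] 0.33286932527365987 [ 540.69227692 -137.46029095  120.        ] [ 540.34045125 -137.83941483  120.        ]
R near [ 527.5779889  -104.77799249  117.90993412] 0.07272908583229784 [ 526.99125535 -105.11069074  120.        ] [ 527.06784283 -104.73421142  120.        ]
R in [ 537.58937292 -103.77142146  119.58999583] 0.08094905796616979 [ 537.51121552 -103.83636019  120.        ] [ 537.4273439 -103.7634743  120.       ]
notch centre [ 533.83471859 -121.21189244  120.        ] width 33.714214169021204 thick 10.226056028147966 10.499907501977702
-x-y [582.67980422 245.91366306  36.09413256] 0.6574010335591627 [582.30598123 246.60739807  45.        ] [581.44886731 247.19200068  45.        ]
-x+y [600.04822328 299.05296218  44.41246489] 0.4202410842339428 [599.77707671 298.95537478  45.        ] [600.16451379 299.13474721  45.        ]
+x+y [640.55549476 284.39786927  45.4804759 ] 0.999
[... 407 characters left out ...]
594 262.83596322 125.60586546] 0.24747293165687073 [651.62075043 263.02932546 130.        ] [651.22931719 263.44027479 130.        ]
yaw y -0.3339814117482308 55.19518830384692
yaw y -0.3493440777923726 55.38478602468186
yaw y -0.3479005363182071 23.46905266874733
yaw x -0.3501973689752096 42.40262277661021
yaw x -0.3456463549274773 43.25081491842016
centre [611.05456316 265.67207653  45.        ] grip from cup [642.52354904 254.18499998  45.        ] grip from block [640.8488329  254.60356754 130.        ]
wt0 rail yaw 0.10761693088063835 -250.36234048300423 -51.93732263645319 532.6665971986566 1.0
wt1 rail yaw 0.09992001371273977 -250.99769979762294 -2.189457682899331 533.0681340895914 1.0
```

```bash
python3 - <<'E'
from h import *
y=-.348+np.pi
ctrl.move_pose([641.6,254.4,170],rv(y)); 
ctrl.move_l([641.6,254.4,91],rv(y),speed=100,force_limit=8)
grab('wrist','g0')
print(ctrl.read_position(),ctrl.read_ft_force())
hand.move_gripper(0.1,40)
print(ctrl.read_grip_width()*87,ctrl.read_ft_force())
f0=ctrl.read_ft_force()
ctrl.move_l([641.6,254.4,96],speed=30); ctrl.hold(.2); print(ctrl.read_ft_force()-f0,ctrl.read_grip_width()*87)
ctrl.move_l([641.6,254.4,200],speed=150); grab('wrist','g1');grab('scene','g1s'); print(ctrl.read_ft_force()-f0,ctrl.read_wrist_torque(),ctrl.read_clock())
E
```

```text
[642.06501016 254.75242473  91.9413395 ] [0.51020374 0.24489245 0.38221668]
23.962405794829003 [ 0.67315216 -0.22613661 -0.14314946]
[ 0.20158813  1.14023727 -1.7186978 ] 23.683155154904753
[ 0.12380938  0.03873085 -1.58243304] [ 0.10963601 -0.13850263 -0.00176016] 8.3833
```

View pics/g1.png

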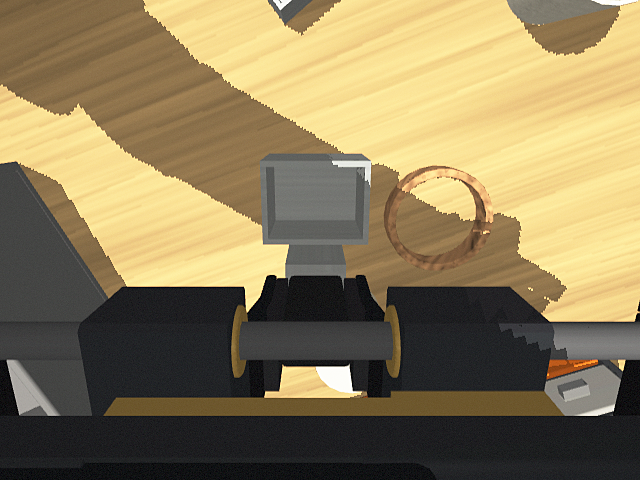

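View pics/g1s.png

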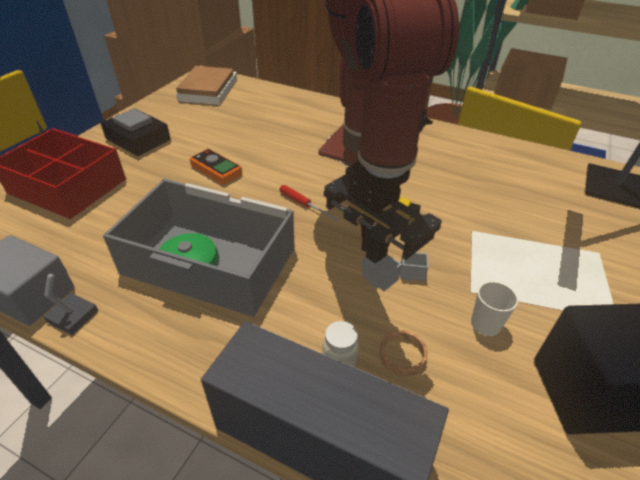

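The cup is held level: its rim is at about (262–370, 158–243) in the wrist view. I'll measure its offset in the tool.

```bash
python3 - <<'E'
from h import *
crop('g1',250,145,385,285,5,'g1c')
E
```

```text
(no output)
```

View pics/g1c.png

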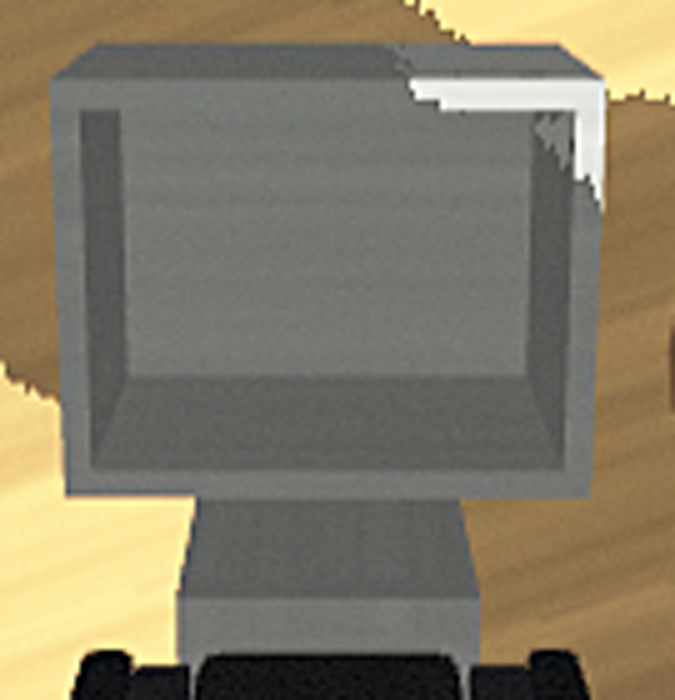

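```bash
python3 - <<'E'
from h import *
f=load('g1'); tcp=ctrl.read_position(); Rt=cv2.Rodrigues(np.array(ctrl.read_orientation()))[0]; print(tcp,Rt[:,2])
Rc=np.diag([-1,1.,1]) 
for n,u,v,cx,cy,z in [('TL',52,80,-22,-28,45),('TR',605,78,-22,28,45),('BR',592,496,22,28,45),('BL',66,496,22,-28,45),('sL',178,600,22,-14,76),('sR',480,600,22,14,76)]:
    zw=tcp[2]-91.5+z; p=onz(f,u/5+250-.4,v/5+145-.4,zw); t=Rt.T@(p-tcp); print(n,'cup-rel-grip meas',-t[0],t[1],'nominal',cx-33.5,cy)
E
```

```text
[641.09715191 253.96393136 198.48395522] [-1.98163779e-03 -8.77011204e-04 -9.99997652e-01]
TL cup-rel-grip meas -54.61392948566612 -27.34497436445978 nominal -55.5 -28
TR cup-rel-grip meas -54.76621659858353 28.427109536297184 nominal -55.5 28
BR cup-rel-grip meas -10.655390607852912 28.621680060505195 nominal -11.5 28
BL cup-rel-grip meas -10.705405073486494 -27.510628478024962 nominal -11.5 -28
sL cup-rel-grip meas -10.292744865173905 -13.416953833128508 nominal -11.5 -14
sR cup-rel-grip meas -10.267593640925575 14.435893287455231 nominal -11.5 14
```

```bash
cat >> h.py <<'E'
YT=.104; ux=np.array([np.cos(YT),np.sin(YT),0]); uy=np.array([-np.sin(YT),np.cos(YT),0])
N=np.array([533.8,-121.2,0])
def tgt(dx,dy,z): return N+(dx-.9)*ux+(dy-.5)*uy+np.array([0,0,z])  # hook offset from notch centre, TCP z
E
python3 - <<'E'
from h import *
r=rv(YT+np.pi)
ctrl.move_l([641.6,254.4,245],speed=150)
ctrl.move_pose(tgt(0,0,245),r)
ctrl.move_l(tgt(0,0,176),r,speed=120,force_limit=8); ctrl.hold(.2)
print(ctrl.read_position()-tgt(0,0,176),ctrl.read_orientation()-r,ctrl.read_ft_force(),ctrl.read_clock())
grab('wrist','p0');grab('scene','p0s');grab('top','p0t')
crop('p0s',160,160,310,260,5,'p0sc')
E
```

```text
[ 0.48773994 -0.06433504  0.81153364] [-3.26428485e-01  6.27349397e+00 -9.33507984e-04] [ 0.36925125  0.68785473 -1.63134989] 11.2167
```

View pics/p0.png

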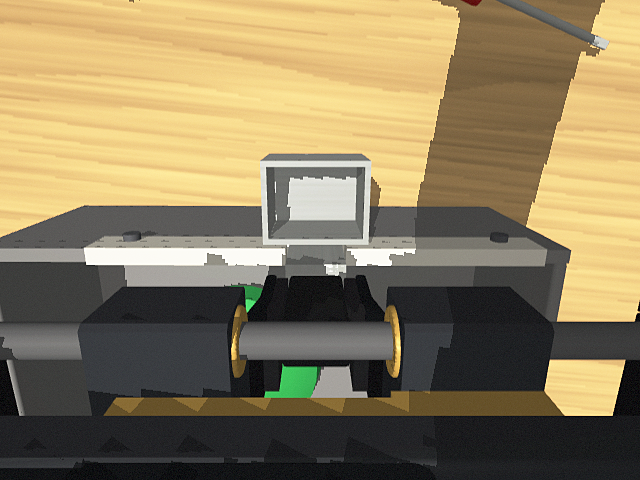

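View pics/p0sc.png

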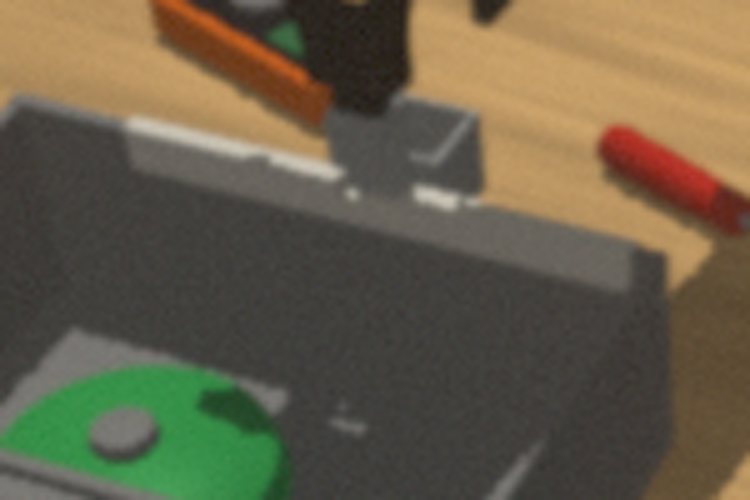

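```bash
python3 - <<'E'
from h import *
crop('p0',240,225,400,285,5,'p0c')
f=load('p0')
for u in (110,150,190,230,400,440):
    g=f['image'][225:290,u].min(1).astype(int); print(u,g[5:50].tolist())
E
```

```text
110 [89, 90, 90, 87, 84, 89, 118, 148, 147, 142, 147, 145, 146, 146, 142, 144, 138, 159, 230, 251, 245, 245, 244, 244, 245, 243, 244, 244, 243, 244, 244, 244, 245, 251, 248, 98, 70, 78, 81, 76, 81, 82, 83, 79, 77]
150 [80, 63, 66, 65, 62, 78, 117, 154, 146, 147, 147, 147, 147, 144, 146, 148, 137, 160, 233, 251, 246, 245, 244, 244, 245, 244, 245, 244, 244, 244, 245, 245, 244, 249, 244, 169, 155, 157, 161, 160, 161, 160, 159, 157, 159]
190 [89, 87, 89, 90, 88, 80, 110, 152, 150, 148, 134, 111, 152, 149, 148, 150, 135, 119, 219, 254, 246, 245, 245, 246, 244, 246, 245, 244, 245, 244, 244, 245, 244, 247, 246, 202, 151, 161, 159, 160, 162, 160, 159, 161, 161]
230 [88, 89, 86, 89, 89, 85, 104, 152, 146, 148, 136, 112, 150, 146, 145, 145, 140, 149, 215, 254, 247, 246, 246, 246, 245, 247, 246, 246, 246, 245, 246, 245, 246, 248, 247, 201, 151, 160, 157, 159, 157, 162, 158, 160, 158]
400 [88, 93, 89, 90, 88, 86, 98, 139, 148, 145, 147, 146, 147, 145, 146, 147, 148, 130, 152, 248, 248, 246, 245, 250, 246, 119, 131, 133, 137, 133, 133, 134, 135, 132, 139, 124, 75, 80, 81, 81, 83, 80, 81, 78, 79]
440 [67, 71, 65, 69, 66, 66, 72, 97, 114, 107, 111, 111, 108, 107, 108, 111, 110, 108, 112, 124, 135, 131, 133, 131, 135, 132, 132, 133, 134, 130, 134, 135, 134, 134, 135, 129, 83, 78, 81, 79, 81, 82, 81, 82, 77]
```

View pics/p0c.png

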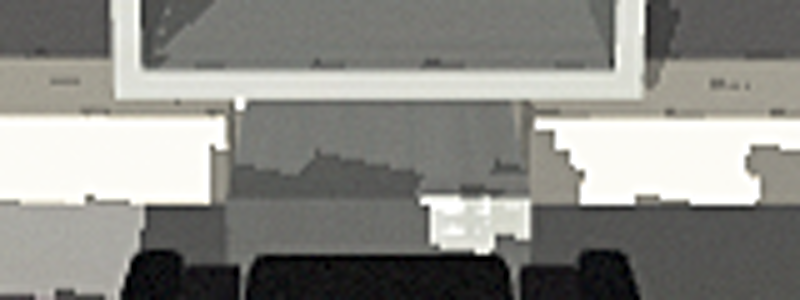

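```bash
python3 - <<'E'
from h import *
f=load('p0'); tcp=ctrl.read_position(); Rt=cv2.Rodrigues(np.array(ctrl.read_orientation()))[0]
def show(n,u,v,z):
    t=Rt.T@(onz(f,u,v,z)-tcp); print(n,'rel TCP x',-t[0],'y',t[1])
for n,u,v in [('L near',228,115),('R near',533,116),('L in',212,204)]: show(n,240+u/5-.4,225+v/5-.4,120)
for u,a,b in((110,247.5,264.5),(190,247.7,265),(230,247.8,265),(400,248.6,265.8)): show(u,u,a,120);show(u,u,b,120)
for n,u,v in (('sL',228,197),('sR',530,197)): show(n,240+u/5-.4,225+v/5-.4,tcp[2]-91.5+76)
for n,u,v in (('BL',117,98),('BR',645,98)): show(n,240+u/5-.4,225+v/5-.4,tcp[2]-91.5+45)
E
```

```text
L near rel TCP x -4.831945857876411 y -16.285571992353077
R near rel TCP x -4.683287118184366 y 17.899450098927346
L in rel TCP x 5.773733397139539 y -18.325545620937156
110 rel TCP x -4.979612200576925 y -114.42641272187029
110 rel TCP x 5.140532001177346 y -115.83196468502842
190 rel TCP x -4.821390560673015 y -69.62786772757428
190 rel TCP x 5.483992389495332 y -70.50504563937497
230 rel TCP x -4.742251464433843 y -47.220589141473006
230 rel TCP x 5.505039066460102 y -47.81731346524855
400 rel TCP x -4.184738402544446 y 48.08232597592636
400 rel TCP x 6.077415282883836 y 48.657496115517205
sL rel TCP x -10.047263539823895 y -13.304660205684687
sR rel TCP x -10.021468199571936 y 14.54118321905069
BL rel TCP x -9.925748855564066 y -27.334091213309428
BR rel TCP x -9.87496556582526 y 29.035795138948654
```

```bash
cat >> h.py <<'E'
# refined: in-frame measurement at p0
def setN(tcp):
    c=tcp+.4*ux+.8*uy; c[2]=0; np.save('N.npy',c)
def tg(dx,dy,z,YT=.099):
    a=np.array([np.cos(YT),np.sin(YT),0]);b=np.array([-a[1],a[0],0]); return np.load('N.npy')+(dx-1.3)*a+(dy-.6)*b+np.array([0,0,z])
E
python3 - <<'E'
from h import *
setN(np.array(ctrl.read_position()))
r=rv(.099+np.pi)
ctrl.move_l(tg(0,0,160),r,speed=60,force_limit=6)
f0=np.array(ctrl.read_ft_force())
ok=ctrl.move_l(tg(0,0,136),r,speed=40,force_limit=4); ctrl.hold(.1)
print(ok,ctrl.read_position()-tg(0,0,0),ctrl.read_ft_force()-f0)
if not ok:
    ok=ctrl.move_l(tg(0,0,124),r,speed=15,force_limit=3.5); print(ok,ctrl.read_position()-tg(0,0,0),ctrl.read_ft_force()-f0)
ctrl.hold(.3);print(ctrl.read_position()-tg(0,0,0),ctrl.read_ft_force()-f0,ctrl.read_clock(),f0)
grab('wrist','q0');grab('scene','q0s');crop('q0s',160,160,310,260,5,'q0sc');crop('q0',220,140,420,290,4,'q0c')
E
```

```text
False [ 1.90505443e-01 -1.30850364e-02  1.36258101e+02] [-0.12401182  0.06817178  0.21713208]
True [-1.46686369e-02 -6.01531299e-02  1.28694781e+02] [-0.90080692  0.67268977  6.01179871]
[ 1.04406455e-03 -4.70750808e-02  1.28710941e+02] [ 0.16098369 -0.06735236  7.53395236] 13.475 [-0.1142655   0.32342183 -1.5847618 ]
```

View pics/q0c.png

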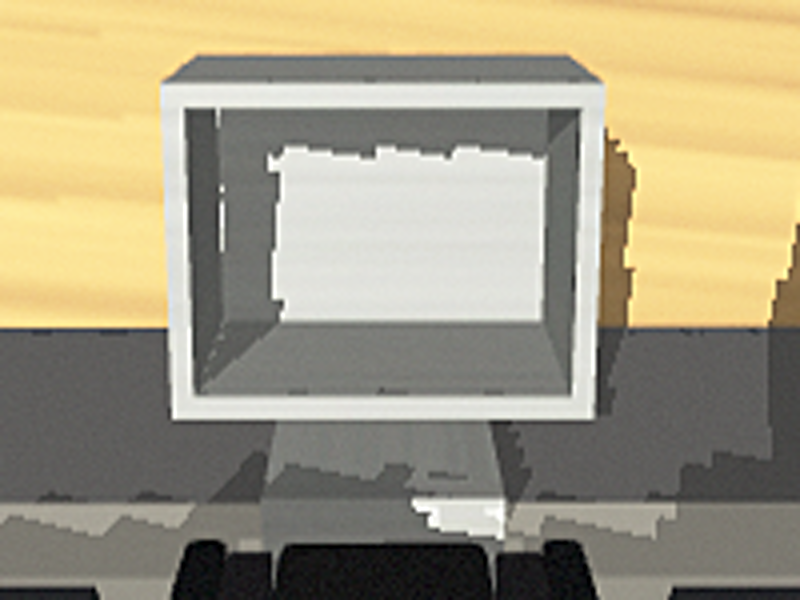

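View pics/q0sc.png

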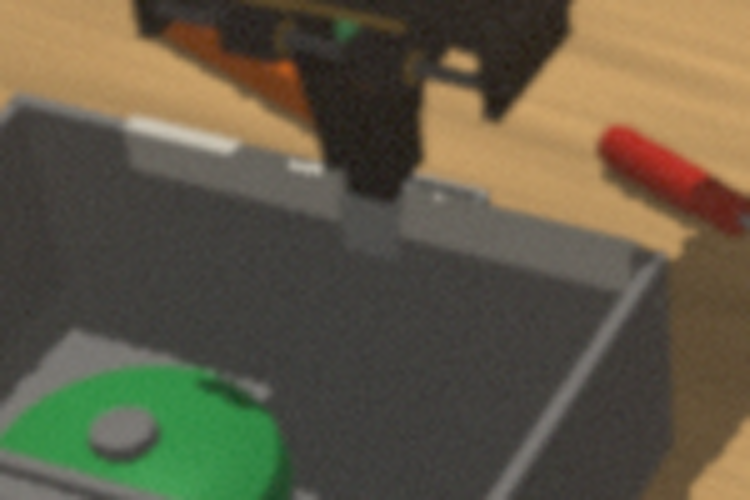

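The hook dropped in: contact came at TCP z 128.7, against about 141.5 if it were on top of the rail. Both pictures show the lip inside the tub and the strip inside the notch. Next I'll ease the load, bring the strip lightly against the rail and feel for side clearance.

```bash
python3 - <<'E'
from h import *
r=rv(.099+np.pi); f0=np.array([-.11,.32,-1.58])
a=np.array([np.cos(.099),np.sin(.099),0]);b=np.array([-a[1],a[0],0])
def st(n): 
    p=np.array(ctrl.read_position())-tg(0,0,0); F=np.array(ctrl.read_ft_force())-f0
    print(n,'x %.2f y %.2f z %.2f | F %.2f %.2f %.2f'%(p@a,p@b,p[2],F@a,F@b,F[2]))
ctrl.move_l(tg(0,0,129.6),r,speed=10); ctrl.hold(.2); st('up')
k=ctrl.move_l(tg(0,4.5,129.6),r,speed=12,force_limit=3); st(('+y',k)); yp=(np.array(ctrl.read_position())-tg(0,0,0))@b
ctrl.move_l(tg(0,0,129.6),r,speed=20)
k=ctrl.move_l(tg(0,-4.5,129.6),r,speed=12,force_limit=3); st(('-y',k)); ym=(np.array(ctrl.read_position())-tg(0,0,0))@b
ym_=(yp+ym)/2; print('mid',ym_)
np.save('ymid.npy',ym_)
ctrl.move_l(tg(0,ym_,129.6),r,speed=20); ctrl.hold(.1); st('c')
k=ctrl.move_l(tg(4,ym_,129.6),r,speed=12,force_limit=2.5); ctrl.hold(.1); st(('+x',k)); print(ctrl.read_clock())
E
```

```text
up x -0.15 y 0.01 z 129.42 | F -0.17 -1.17 0.42
('+y', True) x -0.45 y 2.67 z 129.10 | F 1.16 -2.12 0.29
('-y', True) x -0.51 y -3.38 z 128.94 | F -0.26 -0.14 0.10
mid -0.3547472132990488
c x -0.10 y -0.33 z 129.50 | F 0.22 -0.28 -0.44
('+x', True) x 2.70 y -0.34 z 128.76 | F 0.14 -1.14 0.67
15.9167
```

```bash
python3 - <<'E'
from h import *
r=rv(.099+np.pi); f0=np.array([-.11,.32,-1.58]); ym=float(np.load('ymid.npy'))
p=np.array(ctrl.read_position())
k=ctrl.move_l(tg(2.4,ym,127.5),r,speed=8,force_limit=2); ctrl.hold(.2); print(k,ctrl.read_position()-tg(0,0,0),ctrl.read_ft_force()-f0)
hand.move_gripper(0.32); ctrl.hold(.5)
print(ctrl.read_grip_width()*87,ctrl.read_ft_force())
grab('wrist','r0');crop('r0',220,140,420,290,4,'r0c')
grab('scene','r0s');crop('r0s',160,160,310,260,5,'r0sc')
print(ctrl.read_clock())
E
```

```text
True [ 2.76880498e+00 -3.90703285e-02  1.28729278e+02] [-1.85616788 -1.28026151  7.4822555 ]
27.65730807043031 [ 0.67471705  0.12974114 -0.91015411]
17.3167
```

View pics/r0c.png

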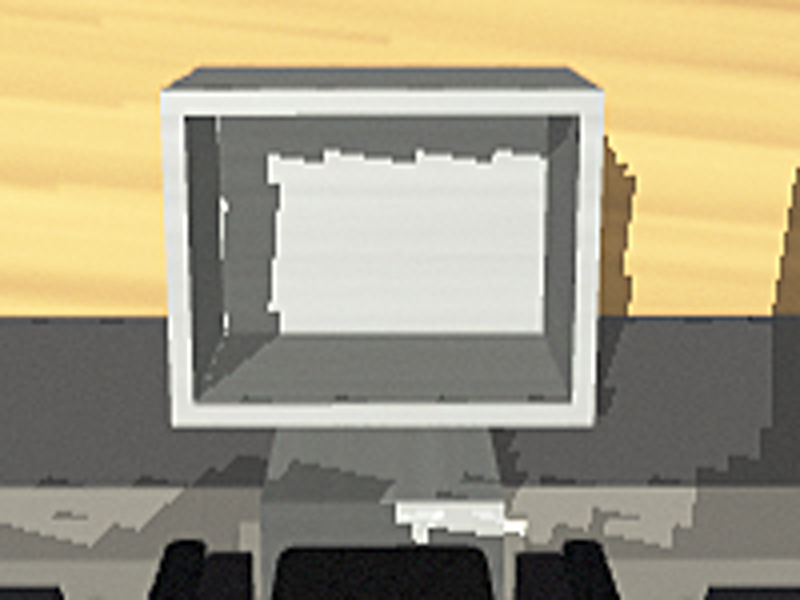

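View pics/r0sc.png

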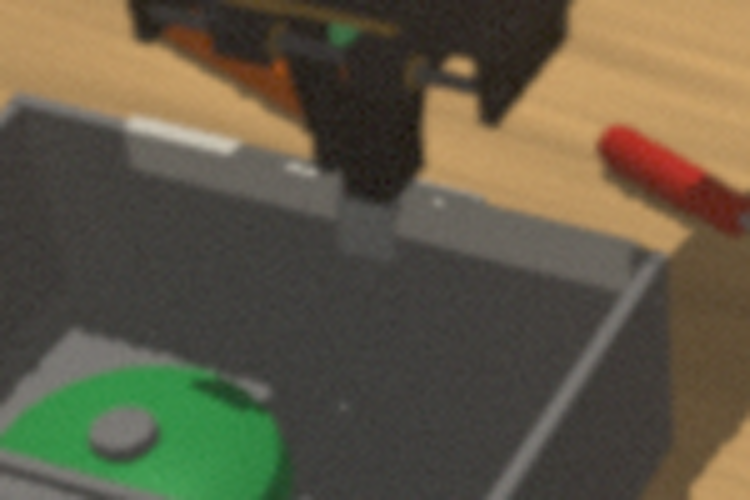

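Released: the cup hangs with the strip in the notch and has barely moved in the wrist view. Now I'll open wider, withdraw straight up and check.

```bash
python3 - <<'E'
from h import *
hand.move_gripper(0.55)
p=np.array(ctrl.read_position())
print(ctrl.move_l(p+[0,0,50],speed=60,force_limit=6),ctrl.read_ft_force())
ctrl.move_l(p+[0,0,130],speed=150)
grab('wrist','s0')
y=.099+np.pi
ctrl.move_pose(look((515,-120,90),y,330),rv(y)); grab('wrist','s1')
ctrl.move_pose([420,200,350],rv(y)); ctrl.hold(.3)
grab('scene','s0s');grab('top','s0t');crop('s0s',160,160,310,280,5,'s0sc');crop('s0t',320,145,470,255,5,'s0tc')
crop('s1',240,100,400,220,5,'s1c')
print(ctrl.read_clock())
E
```

```text
False [ 0.3433541  -0.58186961 -0.72260691]
21.8583
```

View pics/s1.png

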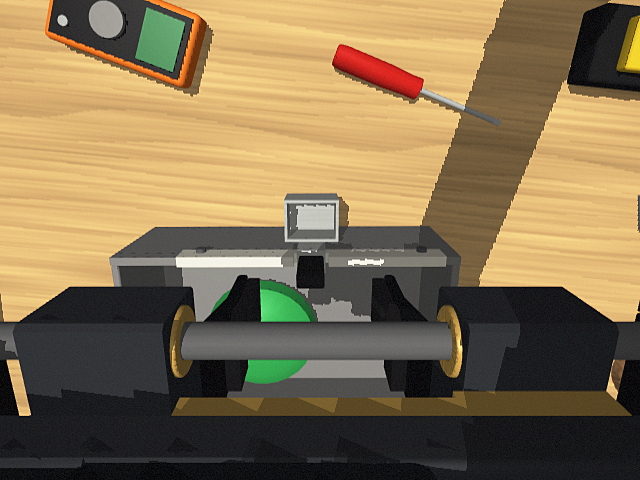

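View pics/s0sc.png

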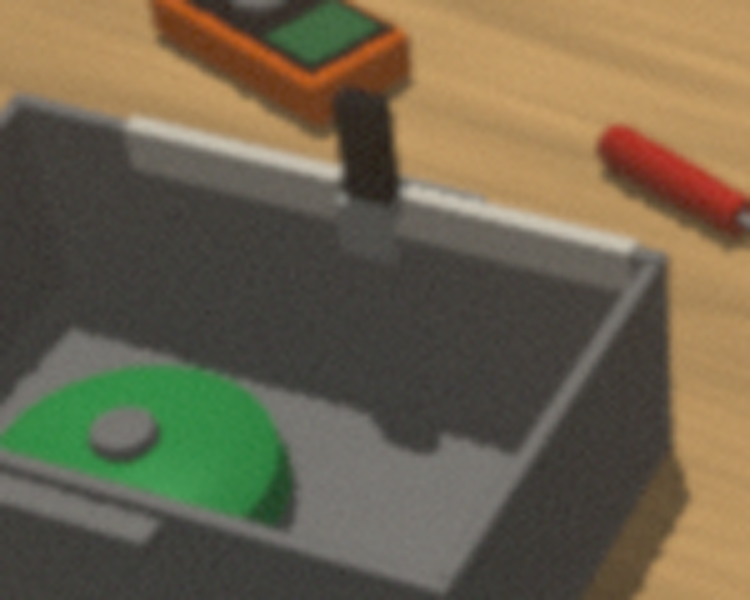

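View pics/s0tc.png

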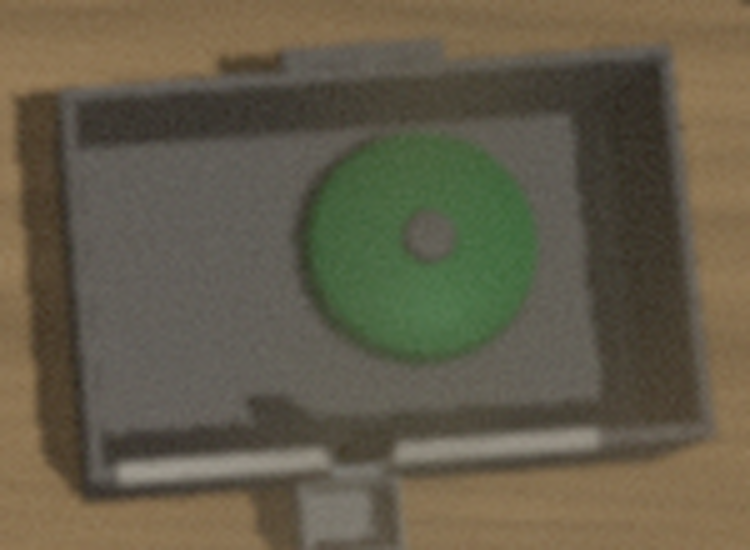

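The cup hangs in the notch: in s1 it is at (312,218) with its grip at (311,271), and the top view shows the block between the two white rail parts. I'll check the tilt numerically with depth.

```bash
python3 - <<'E'
from h import *
crop('s1',275,185,350,295,5,'s1c')
f=load('s1'); N=np.load('N.npy'); a=np.array([np.cos(.099),np.sin(.099),0]);b=np.array([-a[1],a[0],0])
# point cloud around cup
pts=[]
for v in range(190,292):
    for u in range(278,346):
        if f['depth'][v,u]>0:
            p=dep(f,u,v)-N; pts.append((u,v,p@a,p@b,p[2]))
P=np.array(pts); c=P[(abs(P[:,3])<32)&(P[:,2]>-70)&(P[:,2]<20)]
rim=c[(c[:,4]>75)&(c[:,4]<92)&(c[:,2]<-6)]; A=np.c_[rim[:,2:4],np.ones(len(rim))]
k,res,_,_=np.linalg.lstsq(A,rim[:,4],rcond=None); r=rim[:,4]-A@k; m=abs(r)<2
k=np.linalg.lstsq(A[m],rim[m,4],rcond=None)[0]; print('rim plane slope x,y (rad),n',k,m.sum(), rim[m,2].min(),rim[m,2].max(),rim[m,3].min(),rim[m,3].max(),rim[m,4].mean())
t=c[c[:,4]>155]; print('block top',t[:,2:].mean(0),t[:,2:].min(0),t[:,2:].max(0),len(t))
E
```

```text
rim plane slope x,y (rad),n [3.22402642e-02 1.23150950e-03 8.33128297e+01] 513 -52.46177465991769 -7.879960200383586 -28.195208173935857 27.8141304775217 82.39025396312913
block top [ -0.8092632   -0.51141227 166.26470043] [ -6.16930657 -12.27564361 155.0753594 ] [  7.68241184  11.04055942 170.47990751] 539
```

View pics/s1c.png

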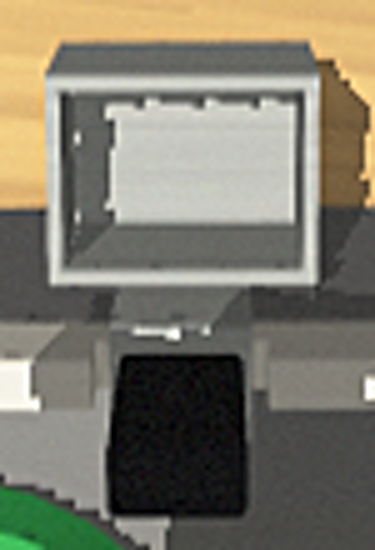

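The tilt is about 1.8°, it is square to the wall, and the rim height of 82–83 mm matches the fully home value of 108 − 70 + 45 = 83 mm. I'm handing the job in.

```bash
python3 - <<'E'
from h import *
print(ctrl.read_clock(),ctrl.job_done())
E
```

```text
the job is handed in; nothing more can be done
21.8583 None
```

The hooked cup now hangs by its hook in the rail notch on the near rim of the tub, cup outside, released and clear of the robot. I handed it in at 21.9 s.

- **Finding the notch:** I lowered the hook over the rim until it touched at tool height 128.7 mm. Landing on top of the rail would have been about 141.5 mm. Light sideways touches found the notch walls at +2.7 and −3.4 mm, matching the expected ±3 mm, so I centred the hook between them. The downward force peaked at about 7.5 N in the readings.
- **Last checks after letting go:**
  - The cup's rim is at 82–83 mm, where 83 mm means fully home.
  - It tilts about 1.8° toward the wall, is square along the rail within 0.1° and sits within 0.5 mm of the notch middle.
  - The gripper came away without touching the cup, and the tub, shell, meter and screwdriver looked unmoved in the last pictures. I did not check the plain cup, jar, tape, paper cup or battery again at the end.
- **Disagreements:** Triangulating one cup rim corner from the two wrist views gave 36 mm instead of 45 mm. I put it down to a misread pixel, because the other three corners agreed within about 1 mm.

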